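# Let the jar turner back and re-pawl it

### The arm

A 6-joint arm with a two-finger parallel gripper is mounted at the origin on the work surface. World frame = base frame: x ahead of the robot, y to its left, z up, the work surface at z = 0. Lengths are in m, angles in rad, forces in N, time in s.
With the tool pointing down it reaches from about 0.35 to 0.85 m from the base axis. Payload 8.1 kg.
Tool frame: the origin (TCP) lies at the very end of the fingers, on their centre line; the grasp point (between the pads) lies 19 mm behind it; z points along the fingers, y is the direction in which the jaws open and shut (so a half turn about z gives the same grasp; the last joint's range is limited). The gripper opens to 93 mm and grips with 3 to 60 N. Pads are 15 mm wide; open, the fingers measure 128 mm over their backs; the gripper's body (75 mm by 188 mm) begins 65 mm behind the grasp point.
Start: joints at [1.255, 0.13, 1.488, -0, 1.523, -0.085], TCP at [0.137, 0.584, 0.219] pointing down, gripper open.
Joint ranges: [-2.96, 2.96], [-0.89, 2.26], [0.02, 2.5], [-1.34, 4.48], [0, 2.73], [-2.66, 2.66]. Speed limits (rad/s): [2.39, 2.39, 2.79, 3.14, 3.14, 3.14].

### API

Orientations are given as a rotation vector (axis times angle).
In Python, from plant import robot gives the robot as it stands.
- The arm moves only by the shell command python3 -m pendant 'ROWS' [OPENING] [FORCE]. ROWS is JSON, a list of rows, each an object with "delta_pos": the shift along the tool's x, y, z in m, a list of three; "spin": the turn about the tool's z in rad. In form: [{"delta_pos": [dx, dy, dz], "spin": spin}, ...]. A call has 1 to 10 rows; each row is the pose to reach, as a shift and turn from the pose measured when the call began, along the tool's axes at that moment; what a row does not reach only later rows make up. A row lasts 1/10 s, in which the tool goes at most 50 mm and 8.59 degrees, less where a joint would pass 70% of its speed; a pose out of reach is approached as far as the arm can. A call with a gripper value outside its range is refused whole. OPENING is the closure, from -1 (fully open) to 1 (shut), set as the call begins (- or left out, the last holds). The fingers move at their own pace and stop on an object; FORCE is the grip in N (left out, the last holds). Time passes only in rows, so rows that repeat a pose let the fingers close. It gives the time, the measured TCP pose, the force and the opening at its end, in the units of the state.
- robot.read_state(): the state, without advancing time (a new reading comes with each control period).
- robot.read_camera(name): name is "scene" or "side" or "wrist"; returns a dict with "color" (480x640x3 uint8, blue, green, red), "camera_matrix" (3x3 intrinsics, pixels), "R" (3x3) and "t" (3): a world point X has camera coordinates R X + t. Camera axes: x right, y down, z forward; pixel columns grow to the right and rows downward; lengths in m; the calibration is good to about 2 mm. A picture is of the moment at which its call begins. There is no depth.
- robot.close_job(): hands the job in, once; it reports no verdict.
Trained networks look in the newest picture that a camera, given by its name, has taken for a name from the list of things; names that differ only in an ending like _2 or _b are one class to them, and where a whole thing is asked for, a point or a joint stands for the part that bears it (a point fixed in the world has none). Each returns a list of dicts, best first, with "score" (0 to 1); they miss things now and then, are a little off and sometimes report something else, mostly with a low value. They report only what shows in the picture. A call takes as long as a camera call.
- robot.outline_of(camera, label): "mask" (480x640 bool, what is visible of it).
- robot.mark_of(camera, label): "location" ([x, y, z] in m, in the coordinates of the camera as it stood for that picture, good to about 4 mm: a listed point, or the origin of a listed thing).
The state is a dict: "t": time; "q": joint angles; "dq": joint speeds; "joint_torque": joint torques, N m; "tool_pos": TCP position; "orientation": TCP orientation; "force": force on the tool from outside, world axes, zero at the start; "wrist_torque": the same for the moment, N m; "opening": finger opening in m.
Only numpy, scipy, OpenCV 4.12 (cv2) and the standard library are available. Lean on these libraries where they do the work, as an engineer would, in place of code of your own. Each camera call takes 0.05 s, during which the arm holds its last target.

### The job

The jar in the jar turner is held lying down by the ratchet: lift the pawl clear of the ratchet wheel by its handle, and let the jar turn back on its own, without touching it, towards upright. Bring the pawl down again in time to catch the wheel with the jar standing upright, then bed it fully home in its tooth gap with a firm, steady downward push of 15 to 20 N on the handle for about a second, no more or the teeth suffer. Let go, and leave the other things on the bench where they are.

Things in the scene. Friction and masses are not known exactly. Their poses are not given: they have to be found in the camera images.
- stand: White steel jar turner, fixed to the bench: base plate 300 x 300 x 12 mm (170 mm to -x, 130 mm to +x, 150 mm either way in y of the origin), two cheeks with a level axle along y, 160 mm up. Origin on the bench below the axle, z up. The jar sits between the cheeks (y -55 to 125 mm); the ratchet wheel is outside them at y = -95 mm, the pawl above it, its handle pointing to -y.
- drum (a joint): Angle (rad) of the drum: axle, ratchet wheel and clamped white jar, one piece. 0 = jar upright, lid up; 1.57 = jar lying, lid to the stand's -x (wound up). A spring with a damper always turns it towards lower values, at about 0.1 to 0.2 rad/s when the pawl is clear; unless caught it runs on past upright to -0.9. A pawl fully home stops it at multiples of 0.524 (1.571, 1.047, 0.524, 0).
- wheel (a point): Centre of the steel ratchet wheel, on the axle. 14 mm thick, 12 saw teeth 10 mm high (root radius 50 mm, tip radius 60 mm), each with a steep radial face and a long ramp. As the wheel turns back, its top moves to the stand's +x and each ramp falls away under the pawl until the next steep face arrives and stops against the nose.
- pawl_nose (a point): Lower end of the pawl's nose (7 x 12 mm), which bears on the top of the wheel. To catch the jar upright, bring it down while the drum reads between about 0.45 and 0.1: it meets a ramp partway down and, the pivot being stiff, must be followed down with a light push; it gets fully home only when the drum has come to 0.
- jar_knob (a point): Black clamp knob over the jar's lid, 38 mm across: middle of its outer face, 112 mm from the axle, 35 mm to +y of the stand's origin. Not to be touched.
- pawl (a joint): Angle (rad) of the dark steel pawl. 0 = nose fully home on the wheel's root, more = lifted; clear of the tooth tips above about 0.125, stop at 0.30. The pivot is stiff (about 0.3 N m): the pawl stays where it is left and does not fall by itself. It takes some 4 to 12 N at the handle to lift it out under load, 1 to 6 N to push it down, more once it meets the wheel. May start not quite home.
- pawl_pivot (a point): The pawl's pivot axis (along the stand's y), 225 mm above the bench, at x = 85, y = -95 mm from the stand's origin. The nose is 85 mm to -x of it, the handle beyond the nose.
- pawl_handle (a point): The pawl's handle: round steel bar, 14 mm in diameter, along the stand's y, sticking out from the pawl away from the wheel. This point: on its axis, 38 mm out from the pawl's middle plane, 145 mm to -x of the pivot and 10 mm above it (235 mm over the bench) when home; the free bar runs 33 mm to +y and 25 mm to -y of it. 0.2 rad of lift raises it 29 mm. Free space all round.
- sample_jar0: Small white capped jar, 42 mm across, 42 mm tall, loose on the stand's base plate. Origin at its underside. Bystander.
- sample_jar1: Another such jar on the base plate. Bystander.
- sample_jar2: Another such jar, on the bench to the right. Bystander.
- amber_bottle: Amber glass bottle, 56 mm across, 120 mm tall, loose on the bench. Origin at its underside. Bystander.
- beaker: White cup, 76 mm across, 90 mm tall, loose on the bench. Bystander.
- wrench: Steel wrench lying on the bench. Bystander.
- big_jar: White jar with a cream lid, 90 mm across, 150 mm tall, loose on the bench. Bystander.

How it is judged:
On the way, in this order (a step that is already met when the one before it is completed fails the run):
1. the pawl is lifted clear of the teeth, the jar still far from upright (value of joint pawl above 0.125 rad and value of joint drum above 1.1 rad), for 0.1 s.
2. the jar has turned back almost upright (value of joint drum between -0.1 and 0.5 rad), for 0.1 s.
3. the pawl is pressed firmly home with the jar upright (over 27 N between nose and wheel, which a push of some 13 N on the handle gives) (value of joint pawl below 0.025 rad and value of joint drum between -0.1 and 0.1 rad and contact force between pawl and drum above 27 N), for 0.3 s.
At the end, for the whole second after the job is handed in: The pawl is fully home in its gap (joint under 0.025 rad) and holds the wheel still (under 0.02 rad/s) with the jar upright (drum joint within 0.1 rad of 0); the robot has let go (value of joint pawl below 0.025 rad and value of joint drum between -0.1 and 0.1 rad and velocity of joint drum between -0.02 and 0.02 rad/s); the robot touches nothing.
It fails at once if the pawl is forced against the wheel with more than 44 N (some 22 N on the handle) (contact force between pawl and drum above 44 N).
It fails at once if the robot touches the jar, wheel or drum (more than 2 N) (contact force between any of the fingers, the arm and drum above 2 N).
It fails at once if a bystander is moved more than 30 mm (distance of any of sample_jar0, sample_jar1, sample_jar2, amber_bottle, beaker, wrench, big_jar from where it was at the start of the episode above 0.03 m).
It also fails if it takes over 67 s, if anything falls off the work surface, if the arm or the gripper's body presses on something with over 40 N, if the wrist force passes 120 N, or if a joint passes its speed limit or range.

## Working session

There is one attempt and no reset: what is moved stays moved. The work goes in short steps, Python scripts to look and compute and a shell command to move; the robot and the scene stay as the last step left them, time stands still between calls to the robot, and variables do not carry over. Pictures are saved under pics/ and viewed, and the job is handed in when it is done.

```bash
mkdir -p pics; ls; cat > h.py <<'E'
import numpy as np, cv2
from plant import robot
from scipy.spatial.transform import Rotation as Rn
def cam(name,fn=None):
    c=robot.read_camera(name)
    if fn: cv2.imwrite('pics/'+fn,c['color'])
    return c
def world(c,p): return np.array(c['R']).T@(np.array(p)-np.array(c['t']))
def px(c,X):
    p=np.array(c['camera_matrix'])@(np.array(c['R'])@np.array(X)+np.array(c['t'])); return p[:2]/p[2]
def marks(name,labels,c):
    for l in labels:
        for d in robot.mark_of(name,l)[:2]:
            w=world(c,d['location']); print(name,l,round(d['score'],2),w.round(4),px(c,w).round())
E
python3 - <<'E'
from h import *
s=robot.read_state(); print({k:np.round(v,3) for k,v in s.items()})
for n in ['scene','side','wrist']:
    c=cam(n,n+'0.png'); marks(n,['stand','wheel','pawl_nose','jar_knob','pawl_pivot','pawl_handle'],c)
    if n!='wrist': marks(n,['sample_jar0','amber_bottle','beaker','big_jar','wrench'],c)
E
```

```text
pics
{'t': np.float64(0.0), 'q': array([ 1.255,  0.131,  1.489,  0.   ,  1.523, -0.085]), 'dq': array([ 0.001,  0.   ,  0.   , -0.   ,  0.001,  0.003]), 'joint_torque': array([-1.0000e-03, -5.5985e+01, -4.9176e+01,  7.7000e-02,  3.6000e-02,
       -0.0000e+00]), 'tool_pos': array([0.137, 0.584, 0.218]), 'orientation': array([-3.62e-01, -3.12e+00,  3.00e-03]), 'force': array([1.067, 0.17 , 0.34 ]), 'wrist_torque': array([-0.06 , -0.024,  0.005]), 'opening': np.float64(0.093)}
scene stand 0.81 [ 5.83e-01 -3.50e-02 -4.00e-04] [313. 286.]
scene wheel 0.66 [ 0.5751 -0.1317  0.1597] [274. 249.]
scene pawl_nose 0.81 [ 0.5824 -0.132   0.2089] [272. 240.]
scene jar_knob 0.96 [0.4791 0.0108 0.1619] [331. 220.]
scene pawl_pivot 0.69 [ 0.6611 -0.1376  0.2267] [267. 262.]
scene pawl_handle 0.65 [ 0.5131 -0.1616  0.2364] [262. 211.]
scene sample_jar0 0.6 [0.4601 0.076  0.0128] [353. 249.]
scene sample_jar0 0.57 [ 0.5601 -0.3531  0.0009] [200. 277.]
scene amber_bottle 0.79 [ 0.6799 -0.3635 -0.0028] [189. 315.]
scene beaker 0.97 [0.3596 0.4586 0.    ] [481. 226.]
scene big_jar 0.77 [5.125e-01 5.265e
[... 177 characters left out ...]
 [316. 213.]
side wheel 0.53 [ 0.5739 -0.1345  0.2125] [317. 196.]
side pawl_nose 0.66 [ 0.5757 -0.1326  0.2104] [316. 197.]
side jar_knob 0.93 [0.4749 0.0096 0.1596] [355. 248.]
side pawl_pivot 0.97 [ 0.6596 -0.1425  0.2261] [285. 189.]
side pawl_handle 0.55 [ 0.513  -0.1628  0.2343] [341. 183.]
side pawl_handle 0.18 [ 0.58   -0.1311  0.1612] [315. 212.]
side sample_jar0 0.81 [ 0.4496 -0.0016  0.0097] [362. 288.]
side sample_jar0 0.55 [0.4498 0.0775 0.0105] [363. 310.]
side amber_bottle 0.65 [ 0.6733 -0.3662  0.0009] [291. 208.]
side beaker 0.73 [ 0.3559  0.4555 -0.0017] [417. 464.]
side beaker 0.28 [ 0.6591 -0.1441  0.2232] [285. 189.]
side wrench 0.66 [ 0.4729 -0.5229  0.0024] [351. 183.]
```

View pics/scene0.png

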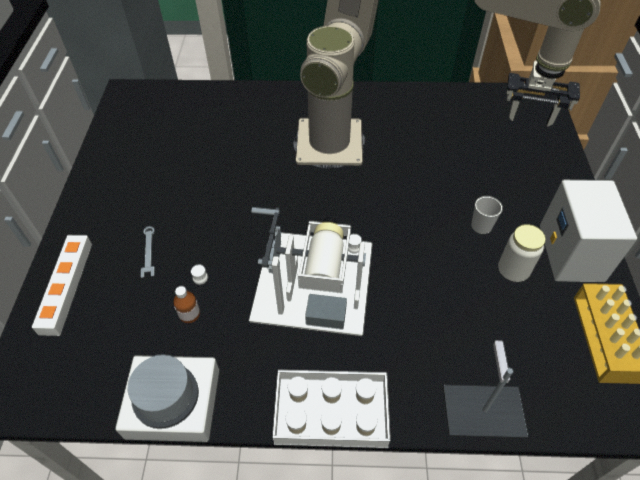

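View pics/side0.png

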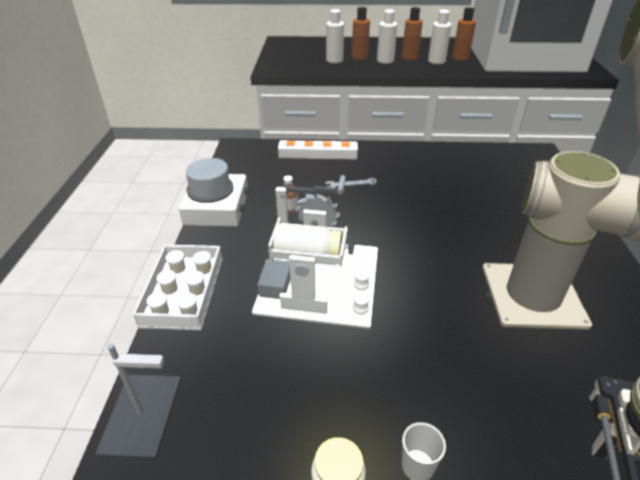

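Both views show the stand near the middle, jar lying with its lid towards the robot. In the scene image the pawl handle is at about (262,211). I'll fit the stand pose next.

```bash
cat >> h.py <<'E'
def go(target, yaw_y):
    """print tool-frame delta & spin to reach target with tool y at world angle yaw_y (mod pi), tool down"""
    s=robot.read_state(); R=Rn.from_rotvec(s['orientation']).as_matrix()
    d=R.T@(np.array(target)-s['tool_pos'])
    a=np.arctan2(R[1,1],R[0,1]); dy=(yaw_y-a+np.pi/2)%np.pi-np.pi/2
    print('t',s['t'],'pos',s['tool_pos'].round(4),'delta',d.round(4),'spin',round(-dy,4),'tilt',R[:,2].round(3),'f',s['force'].round(2),'open',round(float(s['opening']),4))
E
python3 - <<'E'
from h import *
from scipy.optimize import least_squares
P=np.array([[0,0,0],[0,-.095,.160],[.085,-.095,.225],[-.060,-.133,.235],[0,-.095,.21]])
obs=[[.583,-.035,0],[.5751,-.1317,.1597],[.6611,-.1376,.2267],[.5131,-.1616,.2364],[.5824,-.132,.2089]]
obs2=[[.5843,-.0408,.0034],[.5767,-.1321,.1576],[.6596,-.1425,.2261],[.513,-.1628,.2343],[.5757,-.1326,.2104]]
def T(p,X):
    c,s=np.cos(p[2]),np.sin(p[2]); return np.c_[c*X[:,0]-s*X[:,1]+p[0],s*X[:,0]+c*X[:,1]+p[1],X[:,2]]
r=least_squares(lambda p:np.r_[(T(p,P)-obs).ravel(),(T(p,P)-obs2).ravel()],[.58,-.04,0],loss='soft_l1',f_scale=.004)
print(r.x); print(T(r.x,P).round(4))
h=T(r.x,P)[3]; print('handle',h)
go([h[0],h[1],0.30],r.x[2])
c=cam('wrist','w0.png')
E
```

```text
[ 0.58498684 -0.03709457 -0.09380028]
[[ 0.585  -0.0371  0.    ]
 [ 0.5761 -0.1317  0.16  ]
 [ 0.6607 -0.1396  0.225 ]
 [ 0.5128 -0.1639  0.235 ]
 [ 0.5761 -0.1317  0.21  ]]
handle [ 0.51279345 -0.16389014  0.235     ]
t 1.55 pos [0.1372 0.5841 0.2186] delta [-0.5367 -0.6423 -0.0814] spin 1.4339 tilt [-0.  0. -1.] f [-0.38 -0.54  0.96] open 0.0929
```

```bash
python3 -m pendant '[{"delta_pos":[-0.01,-0.01,-0.04],"spin":0.03},{"delta_pos":[-0.03,-0.03,-0.075],"spin":0.1},{"delta_pos":[-0.06,-0.065,-0.08],"spin":0.17},{"delta_pos":[-0.09,-0.1,-0.08],"spin":0.25},{"delta_pos":[-0.12,-0.135,-0.08],"spin":0.35},{"delta_pos":[-0.15,-0.17,-0.08],"spin":0.44},{"delta_pos":[-0.18,-0.205,-0.08],"spin":0.53},{"delta_pos":[-0.21,-0.24,-0.08],"spin":0.62},{"delta_pos":[-0.24,-0.275,-0.08],"spin":0.71},{"delta_pos":[-0.26,-0.31,-0.08],"spin":0.8}]' -0.2 40
python3 -c "
from h import *
go([0.5128,-0.1639,0.30],-0.0938)"
```

```text
t: 2.6
tool_pos: [0.3202, 0.221, 0.2987]
orientation: [1.554, 2.73, 0.001]
force: [0.1, -0.9, -0.5]
opening: 0.0556
t 2.6 pos [0.3202 0.221  0.2987] delta [-0.4293 -0.0309 -0.0011] spin 0.6296 tilt [ 0.001  0.    -1.   ] f [ 0.13 -0.91 -0.5 ] open 0.0556
```

```bash
python3 -m pendant '[{"delta_pos":[-0.04,-0.003,0],"spin":0.06},{"delta_pos":[-0.085,-0.006,0],"spin":0.13},{"delta_pos":[-0.13,-0.01,0],"spin":0.2},{"delta_pos":[-0.175,-0.013,0],"spin":0.27},{"delta_pos":[-0.22,-0.016,0],"spin":0.34},{"delta_pos":[-0.265,-0.02,0],"spin":0.41},{"delta_pos":[-0.31,-0.023,0],"spin":0.48},{"delta_pos":[-0.355,-0.026,0],"spin":0.55},{"delta_pos":[-0.4,-0.029,0],"spin":0.6},{"delta_pos":[-0.429,-0.031,0],"spin":0.63}]'
python3 -m pendant '[{"delta_pos":[0,0,0],"spin":0}]'
python3 - <<'E'
from h import *
for n in ['wrist','scene','side']:
    c=cam(n,n+'1.png'); marks(n,['stand','wheel','pawl_nose','pawl_pivot','pawl_handle'],c)
go([0.5128,-0.1639,0.30],-0.0938)
E
```

```text
t: 3.6
tool_pos: [0.5132, -0.1666, 0.2985]
orientation: [2.327, 2.11, 0.0]
force: [0.0, 1.1, -0.4]
opening: 0.0558
t: 3.7
tool_pos: [0.5136, -0.1695, 0.2977]
orientation: [2.332, 2.105, -0.001]
force: [-0.2, 0.7, -0.3]
opening: 0.056
wrist stand 0.69 [ 0.5883 -0.0365  0.003 ] [387.  54.]
wrist stand 0.63 [ 0.4529 -0.0033  0.0115] [246.  31.]
wrist wheel 0.9 [ 0.5738 -0.1313  0.1594] [406. 163.]
wrist pawl_nose 0.63 [ 0.5808 -0.1305  0.2101] [434. 167.]
wrist pawl_pivot 0.62 [ 0.6588 -0.1384  0.2246] [583. 169.]
wrist pawl_handle 0.95 [ 0.5134 -0.1612  0.2367] [323. 240.]
wrist pawl_handle 0.35 [ 0.5832 -0.135   0.2064] [437. 173.]
scene wheel 0.73 [ 0.5711 -0.134   0.1607] [273. 248.]
scene pawl_nose 0.85 [ 0.5833 -0.1317  0.2091] [273. 240.]
scene pawl_pivot 0.63 [ 0.6596 -0.1401  0.2268] [266. 261.]
scene pawl_pivot 0.6 [ 0.474  -0.5183  0.0019] [148. 251.]
scene pawl_handle 0.9 [ 0.5136 -0.1613  0.2382] [262. 211.]
scene pawl_handle 0.2 [ 0.5607 -0.3538  0.0042] [199. 277.]
side stand 0.65 [ 5.869e-01 -3.810e-02  1.000e-04] [311. 279.]
side stand 0.42 [ 0.5109 -0.1629  0.2371] [342. 182.]
side wheel 0.58 [ 0.5779 -0.1302  0.1615] [316. 212.]
side pawl_nose 0.72 [ 0.5779 -0.1331  0.2096] [316. 197.]
side pawl_pivot 0.82 [ 0.6592 -0.139   0.2256] [285. 190.]
side pawl_pivot 0.66 [ 0.5769 -0.1311  0.1591] [316. 213.]
side pawl_handle 0.68 [ 0.5117 -0.1668  0.2377] [341. 181.]
t 4.6 pos [ 0.5132 -0.1666  0.2985] delta [ 0.0027 -0.0007 -0.0015] spin -0.0042 tilt [ 0.001 -0.    -1.   ] f [ 0.43 -0.45 -1.41] open 0.0556
```

View pics/wrist1.png

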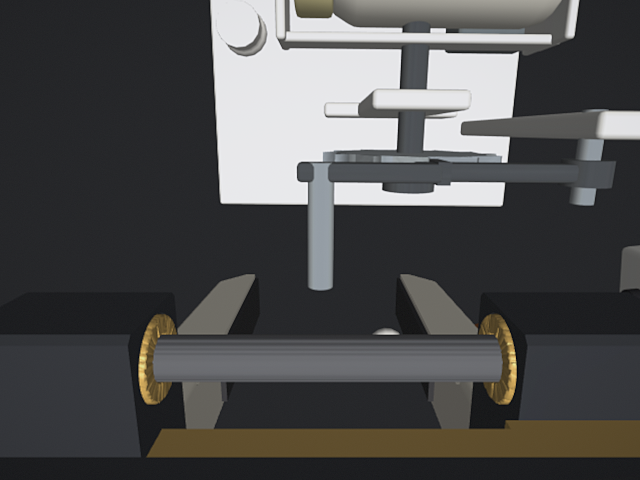

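View pics/side1.png

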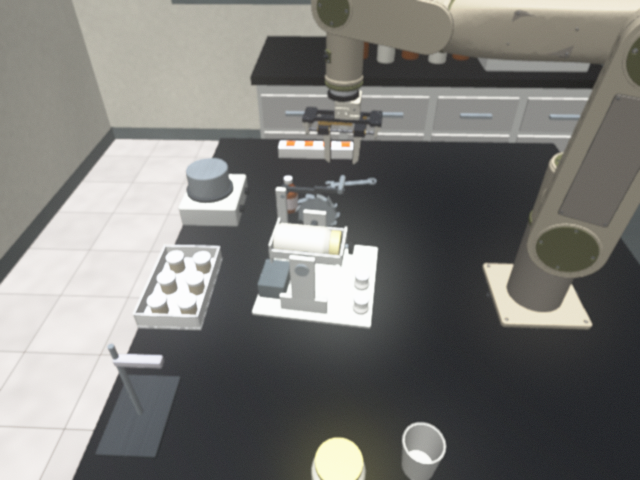

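The bar hangs centred between the fingers in the wrist view: its free end is at (320,288), and the fingertips are at about 255 and 400. Next I descend and grip.

```bash
python3 -m pendant '[{"delta_pos":[0.002,0,0.015],"spin":0},{"delta_pos":[0.003,0,0.035],"spin":0},{"delta_pos":[0.003,0,0.055],"spin":0},{"delta_pos":[0.003,0,0.07],"spin":0},{"delta_pos":[0.003,0,0.08],"spin":0},{"delta_pos":[0.003,0,0.081],"spin":0}]'
python3 -m pendant '[{"delta_pos":[0,0,0],"spin":0},{"delta_pos":[0,0,0],"spin":0},{"delta_pos":[0,0,0],"spin":0},{"delta_pos":[0,0,0],"spin":0},{"delta_pos":[0,0,0],"spin":0},{"delta_pos":[0,0,0],"spin":0}]' 1 40
python3 - <<'E'
from h import *
go([0.5128,-0.1639,0.217],-0.0938)
c=cam('wrist','wrist2.png'); marks('wrist',['pawl_nose','pawl_handle'],c)
c=cam('scene','scene2.png'); marks('scene',['pawl_nose','jar_knob','pawl_handle'],c)
E
```

```text
t: 5.2
tool_pos: [0.5127, -0.1633, 0.2155]
orientation: [-2.326, -2.109, 0.001]
force: [0.7, -0.2, 0.3]
opening: 0.0556
t: 5.8
tool_pos: [0.5106, -0.1632, 0.2153]
orientation: [-2.324, -2.106, 0.006]
force: [-5.9, 0.0, 5.1]
opening: 0.0128
t 5.8 pos [ 0.5106 -0.1632  0.2153] delta [-0.0005  0.0022 -0.0017] spin -0.0044 tilt [-0.007  0.001 -1.   ] f [-5.9   0.04  5.05] open 0.0128
wrist pawl_nose 0.77 [ 0.5808 -0.1314  0.2104] [492. 202.]
wrist pawl_nose 0.6 [ 0.5775 -0.1303  0.1625] [451. 185.]
wrist pawl_handle 0.93 [ 0.5101 -0.1628  0.2364] [322. 317.]
wrist pawl_handle 0.45 [ 0.586  -0.0355 -0.0044] [403.  46.]
scene pawl_nose 0.91 [ 0.5837 -0.1312  0.2084] [273. 240.]
scene jar_knob 0.58 [0.4818 0.0062 0.1626] [329. 221.]
scene jar_knob 0.2 [ 0.4775 -0.5206  0.002 ] [147. 252.]
scene pawl_handle 0.72 [ 0.6631 -0.1386  0.2252] [266. 263.]
```

View pics/wrist2.png

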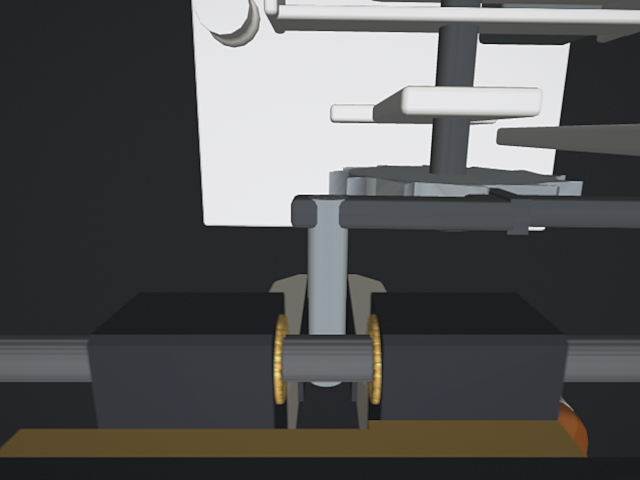

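The bar is gripped at about (325,350), and the pawl is still home. Next I lift.

```bash
cat >> h.py <<'E'
SP=np.array([.58499,-.03709]); TH=-.0938
def drum(names=('scene','side')):
    for n in names:
        c=robot.read_camera(n); t=robot.read_state()['t']
        for d in robot.mark_of(n,'jar_knob')[:2]:
            w=world(c,d['location']); v=w[:2]-SP
            x=np.cos(TH)*v[0]+np.sin(TH)*v[1]; y=-np.sin(TH)*v[0]+np.cos(TH)*v[1]
            r=np.hypot(x,w[2]-.16); print(n,'t',round(t,2),'sc',round(d['score'],2),'drum',round(np.arctan2(-x,w[2]-.16),3),'r',r.round(3),'y',y.round(3))
def pawl():
    s=robot.read_state(); print('t',s['t'],'pos',s['tool_pos'].round(4),'f',s['force'].round(2),'open',round(float(s['opening']),4))
E
python3 -m pendant '[{"delta_pos":[0,0,-0.005],"spin":0},{"delta_pos":[0,0.001,-0.01],"spin":0},{"delta_pos":[0,0.002,-0.015],"spin":0},{"delta_pos":[0,0.003,-0.02],"spin":0},{"delta_pos":[0,0.004,-0.025],"spin":0},{"delta_pos":[0,0.005,-0.028],"spin":0},{"delta_pos":[0,0.005,-0.028],"spin":0}]'
python3 -c "
from h import *
pawl(); drum()
c=cam('side','side3.png'); marks('side',['pawl_nose','pawl_handle'],c); pawl()"
```

```text
t: 6.85
tool_pos: [0.5153, -0.1637, 0.2448]
orientation: [-2.324, -2.106, 0.007]
force: [-8.1, 1.1, 0.0]
opening: 0.0127
t 6.85 pos [ 0.5153 -0.1637  0.2448] f [-8.05  1.12  0.03] open 0.0127
scene t 6.9 sc 0.68 drum 1.508 r 0.109 y 0.036
scene t 6.9 sc 0.33 drum 2.086 r 0.314 y 0.472
side t 7.0 sc 0.51 drum 0.486 r 0.119 y -0.13
side pawl_nose 0.64 [ 0.5729 -0.1358  0.2283] [318. 190.]
side pawl_handle 0.78 [ 0.5157 -0.1639  0.2634] [340. 173.]
side pawl_handle 0.25 [ 3.553e-01  4.583e-01 -2.000e-04] [417. 465.]
t 7.2 pos [ 0.5153 -0.1637  0.2448] f [-7.05  0.89 -0.22] open 0.0128
```

```bash
python3 -c "
from h import *
drum()
drum()
pawl()"
```

```text
scene t 7.25 sc 0.67 drum 1.494 r 0.107 y 0.036
side t 7.35 sc 0.78 drum 1.457 r 0.116 y 0.038
scene t 7.45 sc 0.65 drum 1.436 r 0.107 y 0.038
scene t 7.45 sc 0.37 drum 3.141 r 0.159 y -0.0
side t 7.55 sc 0.77 drum 1.432 r 0.113 y 0.037
t 7.6 pos [ 0.5153 -0.1637  0.2448] f [-7.56  1.57 -1.09] open 0.0129
```

View pics/side3.png

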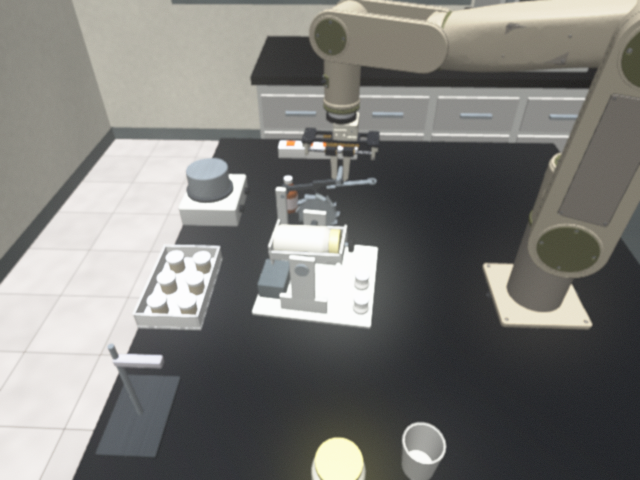

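The side view shows the pawl raised and the jar starting to turn. I'll wait and keep tracking the drum.

```bash
W='[]'; python3 -m pendant '[{"delta_pos":[0,0,0],"spin":0},{"delta_pos":[0,0,0],"spin":0},{"delta_pos":[0,0,0],"spin":0},{"delta_pos":[0,0,0],"spin":0},{"delta_pos":[0,0,0],"spin":0},{"delta_pos":[0,0,0],"spin":0},{"delta_pos":[0,0,0],"spin":0},{"delta_pos":[0,0,0],"spin":0},{"delta_pos":[0,0,0],"spin":0},{"delta_pos":[0,0,0],"spin":0}]'
python3 -m pendant '[{"delta_pos":[0,0,0],"spin":0},{"delta_pos":[0,0,0],"spin":0},{"delta_pos":[0,0,0],"spin":0},{"delta_pos":[0,0,0],"spin":0},{"delta_pos":[0,0,0],"spin":0},{"delta_pos":[0,0,0],"spin":0},{"delta_pos":[0,0,0],"spin":0},{"delta_pos":[0,0,0],"spin":0},{"delta_pos":[0,0,0],"spin":0},{"delta_pos":[0,0,0],"spin":0}]'
python3 -c "
from h import *
drum(); pawl()"
```

```text
t: 8.6
tool_pos: [0.5152, -0.1637, 0.2448]
orientation: [-2.324, -2.106, 0.007]
force: [-4.5, 1.1, 1.9]
opening: 0.0129
t: 9.6
tool_pos: [0.5153, -0.1637, 0.2448]
orientation: [-2.324, -2.106, 0.007]
force: [-3.2, 0.8, 0.4]
opening: 0.0129
scene t 9.65 sc 0.86 drum 1.115 r 0.109 y 0.034
side t 9.75 sc 0.59 drum 1.17 r 0.111 y 0.037
side t 9.75 sc 0.52 drum 2.765 r 0.168 y -0.495
t 9.8 pos [ 0.5152 -0.1637  0.2448] f [-3.86  0.42  1.18] open 0.0127
```

```bash
python3 -m pendant '[{"delta_pos":[0,0,0],"spin":0},{"delta_pos":[0,0,0],"spin":0},{"delta_pos":[0,0,0],"spin":0},{"delta_pos":[0,0,0],"spin":0},{"delta_pos":[0,0,0],"spin":0},{"delta_pos":[0,0,0],"spin":0},{"delta_pos":[0,0,0],"spin":0},{"delta_pos":[0,0,0],"spin":0},{"delta_pos":[0,0,0],"spin":0},{"delta_pos":[0,0,0],"spin":0}]'
python3 -m pendant '[{"delta_pos":[0,0,0],"spin":0},{"delta_pos":[0,0,0],"spin":0},{"delta_pos":[0,0,0],"spin":0},{"delta_pos":[0,0,0],"spin":0},{"delta_pos":[0,0,0],"spin":0},{"delta_pos":[0,0,0],"spin":0},{"delta_pos":[0,0,0],"spin":0},{"delta_pos":[0,0,0],"spin":0},{"delta_pos":[0,0,0],"spin":0},{"delta_pos":[0,0,0],"spin":0}]'
python3 -m pendant '[{"delta_pos":[0,0,0],"spin":0},{"delta_pos":[0,0,0],"spin":0},{"delta_pos":[0,0,0],"spin":0},{"delta_pos":[0,0,0],"spin":0},{"delta_pos":[0,0,0],"spin":0},{"delta_pos":[0,0,0],"spin":0},{"delta_pos":[0,0,0],"spin":0},{"delta_pos":[0,0,0],"spin":0},{"delta_pos":[0,0,0],"spin":0},{"delta_pos":[0,0,0],"spin":0}]'
python3 -c "
from h import *
drum(); pawl()"
```

```text
t: 10.8
tool_pos: [0.5152, -0.1637, 0.2448]
orientation: [-2.324, -2.106, 0.007]
force: [-4.3, 0.6, 0.6]
opening: 0.0128
t: 11.8
tool_pos: [0.5152, -0.1637, 0.2448]
orientation: [-2.324, -2.106, 0.007]
force: [-4.4, 1.1, 0.1]
opening: 0.0131
t: 12.8
tool_pos: [0.5152, -0.1637, 0.2448]
orientation: [-2.324, -2.106, 0.007]
force: [-4.6, 1.2, -0.1]
opening: 0.0128
scene t 12.85 sc 0.91 drum 0.691 r 0.109 y 0.036
side t 12.95 sc 0.8 drum 0.689 r 0.113 y 0.039
side t 12.95 sc 0.51 drum 2.386 r 0.207 y 0.1
t 13.0 pos [ 0.5153 -0.1637  0.2448] f [-4.28  0.86  0.73] open 0.0131
```

```bash
python3 -m pendant '[{"delta_pos":[0,0,0],"spin":0},{"delta_pos":[0,0,0],"spin":0},{"delta_pos":[0,0,0],"spin":0},{"delta_pos":[0,0,0],"spin":0},{"delta_pos":[0,0,0],"spin":0},{"delta_pos":[0,0,0],"spin":0},{"delta_pos":[0,0,0],"spin":0},{"delta_pos":[0,0,0],"spin":0},{"delta_pos":[0,0,0],"spin":0},{"delta_pos":[0,0,0],"spin":0}]'
python3 -m pendant '[{"delta_pos":[0,0,0],"spin":0},{"delta_pos":[0,0,0],"spin":0},{"delta_pos":[0,0,0],"spin":0},{"delta_pos":[0,0,0],"spin":0},{"delta_pos":[0,0,0],"spin":0},{"delta_pos":[0,0,0],"spin":0},{"delta_pos":[0,0,0],"spin":0}]'
python3 -c "
from h import *
drum(); pawl()"
```

```text
t: 14.0
tool_pos: [0.5152, -0.1637, 0.2448]
orientation: [-2.324, -2.106, 0.007]
force: [-3.6, 1.1, 0.2]
opening: 0.013
t: 14.7
tool_pos: [0.5153, -0.1637, 0.2448]
orientation: [-2.324, -2.106, 0.007]
force: [-3.6, 1.5, 1.1]
opening: 0.0131
scene t 14.75 sc 0.63 drum 0.432 r 0.113 y 0.034
side t 14.85 sc 0.98 drum 0.491 r 0.109 y 0.036
side t 14.85 sc 0.42 drum 2.382 r 0.203 y 0.02
t 14.9 pos [ 0.5152 -0.1637  0.2448] f [-4.42  1.46  1.18] open 0.013
```

```bash
python3 -m pendant '[{"delta_pos":[0,0,0],"spin":0},{"delta_pos":[0,-0.0005,0.003],"spin":0},{"delta_pos":[0,-0.001,0.006],"spin":0},{"delta_pos":[0,-0.0015,0.009],"spin":0},{"delta_pos":[0,-0.002,0.012],"spin":0},{"delta_pos":[0,-0.002,0.013],"spin":0},{"delta_pos":[0,-0.002,0.014],"spin":0}]'
python3 -c "
from h import *
drum(); pawl()"
```

```text
t: 15.6
tool_pos: [0.5123, -0.1634, 0.2308]
orientation: [-2.323, -2.105, 0.009]
force: [-10.9, 1.4, 4.8]
opening: 0.0131
scene t 15.65 sc 0.76 drum 0.349 r 0.111 y 0.035
side t 15.75 sc 0.76 drum 0.362 r 0.114 y 0.035
t 15.8 pos [ 0.5122 -0.1634  0.2306] f [-9.74  1.37  3.01] open 0.0126
```

```bash
python3 -m pendant '[{"delta_pos":[0,-0.0005,0.0015],"spin":0},{"delta_pos":[0,-0.0005,0.003],"spin":0},{"delta_pos":[0,-0.001,0.0045],"spin":0},{"delta_pos":[0,-0.001,0.0055],"spin":0},{"delta_pos":[0,-0.001,0.006],"spin":0},{"delta_pos":[0,-0.0015,0.0065],"spin":0},{"delta_pos":[0,-0.0015,0.007],"spin":0},{"delta_pos":[0,-0.002,0.0075],"spin":0}]'
python3 -c "
from h import *
drum(); pawl()"
```

```text
t: 16.6
tool_pos: [0.5112, -0.1632, 0.2237]
orientation: [-2.324, -2.106, 0.006]
force: [1.9, 1.1, 3.0]
opening: 0.0131
scene t 16.65 sc 0.96 drum 0.222 r 0.113 y 0.035
scene t 16.65 sc 0.23 drum 0.608 r 0.107 y -0.131
side t 16.75 sc 0.91 drum 0.258 r 0.117 y 0.036
t 16.8 pos [ 0.5111 -0.1632  0.2236] f [3.98 1.45 2.61] open 0.0127
```

```bash
python3 -m pendant '[{"delta_pos":[0,0,0.001],"spin":0},{"delta_pos":[0,0,0.002],"spin":0},{"delta_pos":[0,0,0.0025],"spin":0},{"delta_pos":[0,0,0.003],"spin":0},{"delta_pos":[0,0,0.0035],"spin":0},{"delta_pos":[0,0,0.004],"spin":0},{"delta_pos":[0,0,0.0045],"spin":0},{"delta_pos":[0,0,0.005],"spin":0}]'
python3 -c "
from h import *
drum(); pawl()"
```

```text
t: 17.6
tool_pos: [0.5107, -0.1632, 0.2185]
orientation: [-2.324, -2.105, 0.007]
force: [-5.2, 1.6, 5.6]
opening: 0.0129
scene t 17.65 sc 0.98 drum 0.124 r 0.112 y 0.035
side t 17.75 sc 0.59 drum 0.165 r 0.113 y 0.035
t 17.8 pos [ 0.5107 -0.1632  0.2183] f [-5.29  2.08  3.76] open 0.0131
```

```bash
python3 -m pendant '[{"delta_pos":[0,0,0.001],"spin":0},{"delta_pos":[0,0,0.0015],"spin":0},{"delta_pos":[0,0,0.002],"spin":0},{"delta_pos":[0,0,0.0025],"spin":0},{"delta_pos":[0,0,0.003],"spin":0},{"delta_pos":[0,0,0.003],"spin":0},{"delta_pos":[0,0,0.0035],"spin":0},{"delta_pos":[0,0,0.0035],"spin":0}]'
python3 -c "
from h import *
drum(); pawl()"
```

```text
t: 18.6
tool_pos: [0.5105, -0.1632, 0.2152]
orientation: [-2.324, -2.105, 0.008]
force: [-6.2, 1.9, 8.0]
opening: 0.013
scene t 18.65 sc 0.76 drum 0.022 r 0.111 y 0.033
side t 18.75 sc 0.91 drum 0.091 r 0.114 y 0.036
t 18.8 pos [ 0.5105 -0.1632  0.2152] f [-5.66  2.53  6.77] open 0.0128
```

```bash
python3 -m pendant '[{"delta_pos":[0,0,0.001],"spin":0},{"delta_pos":[0,0,0.001],"spin":0},{"delta_pos":[0,0,0.001],"spin":0},{"delta_pos":[0,0,0.001],"spin":0},{"delta_pos":[0,0,0.001],"spin":0},{"delta_pos":[0,0,0.001],"spin":0},{"delta_pos":[0,0,0.001],"spin":0}]'
python3 -c "
from h import *
drum(); pawl()
c=cam('scene','scene4.png')
marks('scene',['pawl_nose'],c)
drum(); pawl()"
```

```text
t: 19.5
tool_pos: [0.5105, -0.1632, 0.2149]
orientation: [-2.324, -2.105, 0.008]
force: [-5.7, 2.7, 9.3]
opening: 0.013
scene t 19.55 sc 0.72 drum -0.021 r 0.114 y 0.034
side t 19.65 sc 0.73 drum 0.018 r 0.111 y 0.037
t 19.7 pos [ 0.5105 -0.1632  0.2149] f [-5.73  2.53  8.22] open 0.0127
scene pawl_nose 0.82 [ 0.5839 -0.1262  0.2104] [275. 240.]
side t 19.95 sc 0.79 drum 0.036 r 0.11 y 0.034
t 20.0 pos [ 0.5105 -0.1632  0.2149] f [-7.47  2.04  8.8 ] open 0.0131
```

```bash
python3 -m pendant '[{"delta_pos":[0,0,0.001],"spin":0},{"delta_pos":[0,0,0.002],"spin":0},{"delta_pos":[0,0,0.002],"spin":0},{"delta_pos":[0,0,0.002],"spin":0}]'
python3 -c "
from h import *
pawl()
for i in range(3): robot.read_camera('side'); pawl()"
```

```text
t: 20.4
tool_pos: [0.5105, -0.1632, 0.2144]
orientation: [-2.324, -2.106, 0.007]
force: [-7.9, 3.2, 14.5]
opening: 0.0127
t 20.4 pos [ 0.5105 -0.1632  0.2144] f [-7.89  3.15 14.47] open 0.0127
t 20.45 pos [ 0.5106 -0.1633  0.2145] f [-8.93  3.34 14.12] open 0.0128
t 20.5 pos [ 0.5105 -0.1632  0.2144] f [-8.7   3.42 13.69] open 0.0124
t 20.55 pos [ 0.5105 -0.1632  0.2144] f [-8.87  3.   14.94] open 0.0128
```

```bash
python3 -m pendant '[{"delta_pos":[0,0,0.0022],"spin":0},{"delta_pos":[0,0,0.0025],"spin":0},{"delta_pos":[0,0,0.0025],"spin":0}]'
python3 -c "
from h import *
for i in range(4): robot.read_camera('side'); pawl()"
```

```text
t: 20.85
tool_pos: [0.5106, -0.1633, 0.2143]
orientation: [-2.325, -2.107, 0.007]
force: [-11.1, 5.2, 18.4]
opening: 0.013
t 20.9 pos [ 0.5106 -0.1633  0.2143] f [-10.19   4.35  18.88] open 0.0129
t 20.95 pos [ 0.5106 -0.1633  0.2143] f [-11.64   4.31  19.02] open 0.0127
t 21.0 pos [ 0.5106 -0.1633  0.2143] f [-11.04   4.41  18.87] open 0.0127
t 21.05 pos [ 0.5106 -0.1633  0.2143] f [-10.91   5.14  18.84] open 0.0128
```

It's steady at about 18.8 N. I'll hold it there for the rest of the second.

```bash
python3 -c "
from h import *
drum(); pawl()
drum(); pawl()
c=cam('side'); marks('side',['pawl_nose'],c); pawl()"
```

```text
scene t 21.1 sc 0.77 drum -0.019 r 0.113 y 0.031
side t 21.2 sc 0.74 drum 0.019 r 0.11 y 0.037
t 21.25 pos [ 0.5106 -0.1633  0.2143] f [-11.93   3.7   18.48] open 0.0127
scene t 21.3 sc 0.91 drum -0.024 r 0.114 y 0.032
scene t 21.3 sc 0.61 drum 3.134 r 0.159 y -0.003
side t 21.4 sc 0.85 drum 0.02 r 0.112 y 0.034
t 21.45 pos [ 0.5106 -0.1633  0.2143] f [-11.4    3.71  19.22] open 0.0127
side pawl_nose 0.93 [ 0.5747 -0.1347  0.2087] [317. 197.]
t 21.55 pos [ 0.5106 -0.1633  0.2143] f [-11.35   3.68  18.36] open 0.0128
```

```bash
python3 -m pendant '[{"delta_pos":[0,0,0.0015],"spin":0},{"delta_pos":[0,-0.001,0.001],"spin":0},{"delta_pos":[0,-0.001,0.0005],"spin":0}]'
python3 -m pendant '[{"delta_pos":[0,0,0],"spin":0},{"delta_pos":[0,0,0],"spin":0},{"delta_pos":[0,0,0],"spin":0},{"delta_pos":[0,0,0],"spin":0},{"delta_pos":[0,0,0],"spin":0}]' -0.2
python3 -c "
from h import *
pawl(); go([0.5128,-0.1639,0.33],-0.0938)
c=cam('wrist','wrist5.png'); drum()"
```

```text
t: 21.85
tool_pos: [0.5105, -0.1632, 0.2149]
orientation: [-2.327, -2.109, 0.004]
force: [0.2, 2.0, 6.3]
opening: 0.0128
t: 22.35
tool_pos: [0.5105, -0.1632, 0.2145]
orientation: [-2.326, -2.108, 0.004]
force: [-0.2, 0.1, 0.1]
opening: 0.048
t 22.35 pos [ 0.5105 -0.1632  0.2145] f [-0.17  0.12  0.11] open 0.048
t 22.35 pos [ 0.5105 -0.1632  0.2145] delta [-0.0005  0.002  -0.1155] spin -0.0045 tilt [-0.003 -0.    -1.   ] f [-0.17  0.12  0.11] open 0.048
scene t 22.45 sc 0.72 drum -0.022 r 0.115 y 0.034
scene t 22.45 sc 0.7 drum 3.131 r 0.159 y 0.001
side t 22.55 sc 0.65 drum -0.024 r 0.113 y 0.034
```

View pics/wrist5.png

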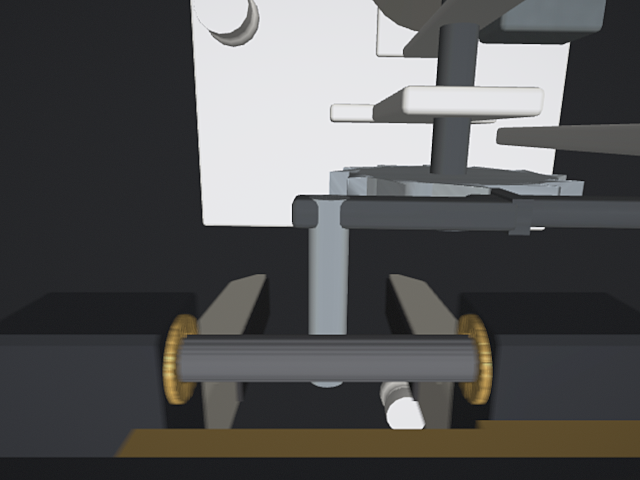

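The fingers are clear on both sides of the bar at (328,300). I'll back straight up.

```bash
python3 -m pendant '[{"delta_pos":[0,0.001,-0.015],"spin":0},{"delta_pos":[0,0.002,-0.035],"spin":0},{"delta_pos":[0,0.002,-0.06],"spin":0},{"delta_pos":[0,0.002,-0.085],"spin":0},{"delta_pos":[0,0.002,-0.105],"spin":0},{"delta_pos":[0,0.002,-0.115],"spin":0},{"delta_pos":[0,0.002,-0.115],"spin":0}]'
python3 -c "
from h import *
pawl(); drum()
for n in ['scene','side']:
    c=cam(n,n+'6.png'); marks(n,['pawl_nose','pawl_handle','sample_jar0','amber_bottle','beaker','big_jar','wrench'],c)
drum(); pawl()"
```

```text
t: 23.3
tool_pos: [0.5137, -0.1637, 0.3323]
orientation: [2.326, 2.108, -0.001]
force: [0.1, 0.4, 0.3]
opening: 0.056
t 23.3 pos [ 0.5137 -0.1637  0.3323] f [0.05 0.38 0.31] open 0.056
scene t 23.35 sc 0.56 drum -0.031 r 0.113 y 0.032
side t 23.45 sc 0.96 drum 0.017 r 0.111 y 0.034
scene pawl_nose 0.79 [ 0.5855 -0.1306  0.2126] [273. 240.]
scene pawl_nose 0.73 [ 0.5862 -0.0375  0.0006] [312. 287.]
scene sample_jar0 0.66 [ 0.5609 -0.3512  0.0042] [200. 277.]
scene sample_jar0 0.45 [0.46   0.0772 0.0109] [353. 249.]
scene amber_bottle 0.58 [ 0.6779 -0.3661  0.0019] [188. 314.]
scene beaker 0.72 [0.36   0.4603 0.0015] [482. 226.]
scene big_jar 0.73 [0.51   0.5265 0.0006] [514. 268.]
scene wrench 0.64 [ 0.5632 -0.3526  0.0021] [200. 278.]
scene wrench 0.56 [ 0.4745 -0.5192  0.005 ] [148. 250.]
side pawl_nose 0.74 [ 0.5737 -0.1327  0.212 ] [317. 196.]
side pawl_handle 0.74 [ 0.511  -0.1605  0.2369] [341. 183.]
side sample_jar0 0.65 [0.4523 0.074  0.0119] [362. 308.]
side sample_jar0 0.61 [ 0.4496 -0.0061  0.0116] [362. 286.]
side amber_bottle 0.73 [ 6.734e-01 -3.668e-01  4.000e-04] [291. 208.]
side wrench 0.75 [ 0.4729 -0.5207  0.0032] [351. 183.]
scene t 24.35 sc 0.91 drum -0.044 r 0.113 y 0.033
side t 24.45 sc 0.97 drum 0.006 r 0.113 y 0.033
t 24.5 pos [ 0.5129 -0.1634  0.3298] f [-0.65  0.83 -0.1 ] open 0.0555
```

View pics/side6.png

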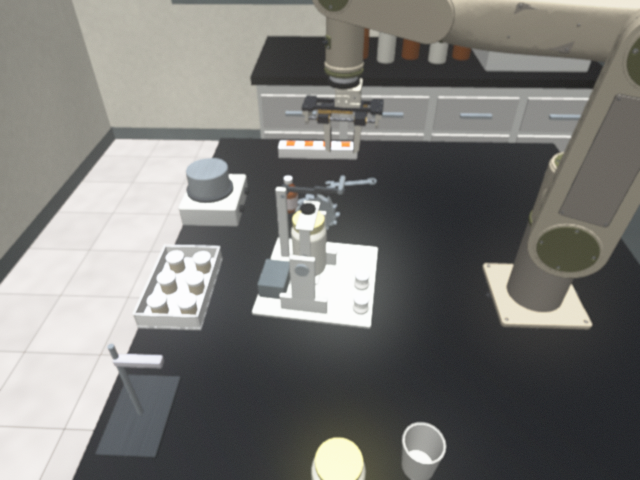

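View pics/scene6.png

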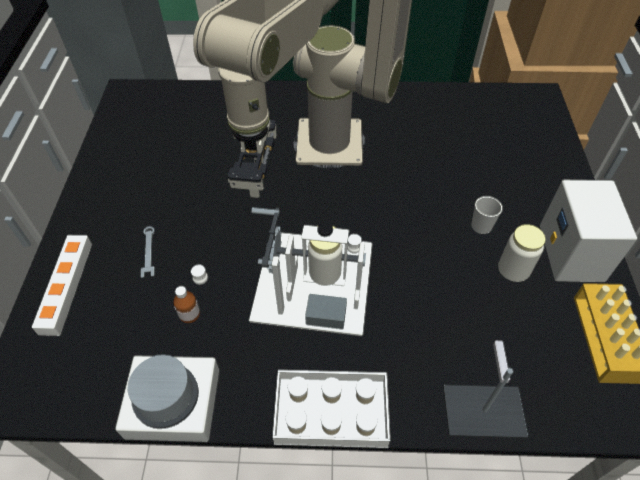

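The jar stands upright (knob at (325,230) in the scene view, (308,208) in the side view). The pawl is down, the gripper is clear, and the other things are where they were. I'll hand in.

```bash
python3 -c "
from plant import robot
print(robot.close_job())"
```

```text
the job is handed in; nothing more can be done
None
```

The jar is standing upright with the pawl home in its gap, and the job was handed in at about 24.5 s. No verdict was reported.

- **What I did:** I gripped the pawl handle and lifted it about 0.2 rad. The jar turned back on its own at about 0.14 rad/s. I lowered the pawl onto the ramp from a drum reading of about 0.43, then followed it down with a light push until the drum stopped at 0. I then pressed at about 18.5–19 N for close to a second. Finally I eased off, opened the gripper and backed straight up.
- **Last checks:** The drum reading was steady over the last second. The two cameras differed slightly, about -0.04 rad (scene) and +0.01 rad (side), which is within the detector's accuracy. The handle height was 0.237 m, the same as at the start, and the tool force was about 0.
- **Other things on the bench:** Each one found again was within about 5 mm of its first position. The detector reported the scene wrench first at a sample jar's spot, but its second hit and the picture showed the wrench unmoved.
- **Not measured directly:** I had no reading of the pawl angle or the nose-to-wheel force. "Fully home" and the bedding force are inferred from the handle position and the tool force.

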